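Drop-test an RF module from the gate box

TASK

Two identical drop-test gate boxes stand on the lab bench, and one of them has a small metal RF module lying in it. With the handle of that box, swing its trap-door bottom fully open so that the module drops onto the padded tray below, then swing the trap-door shut again until its spring catch latches. Do not touch the module, and leave the trap-door of the empty box shut.

Things in the scene. Friction and masses are not known exactly. Their poses are not given: they have to be found in the camera images.
- gate_box: Loaded gate box, fixed: aluminium hopper, inside 80 x 80 mm, z 145 to 210, on four posts over a padded tray (inside x -65 to 105, y -55 to 55, rim z 39). Origin: on the bench under the hopper's centre; z up, x away from the robot at yaw 0. A lever at y 62 carries a black handle bar, diameter 16, along y from 62 to 117; shut, its centre is at x -109, z 252. An identical empty box stands to one side.
- trap (a joint): Trap-door angle, rad: 0 shut, latched (start); 1.2 fully open. Hinge along the box's y at x -44, z 145 mm. Bar centre: x = -44 + 125 sin(q-0.55), z = 145 + 125 cos(q-0.55). About 3 N to +x at the bar frees the spring catch; the door then falls and hangs open. To shut, bring the bar back to q = 0; the last 0.2 rad takes 4 N to snap past the catch. Let go sooner, it falls open.
- module: RF module, aluminium case 44 x 32 x 18 mm (long along x) with a brass connector, 7 mm thick, standing 8 mm out of its x+ end; 40 to 85 g. Origin: centre of its underside. Starts flat on the shut trap-door, inside the hopper. (A larger module, 70 mm long, lying on the bench is not part of the job.)
- spare_trap (a joint): Trap-door angle of the other, empty gate box, rad: 0 shut and latched, as it starts; 1.2 fully open. That box is built the same, some 0.24 to 0.46 m to the left or right of the loaded one.
Mind the look-alikes: they are no part of the job. Leave any red or turquoise look-alike of the module alone.

How it is judged:
On the way:
1. the trap-door hangs open and the module has dropped into the tray (value of joint trap above 0.9 rad and z of module in the frame of gate_box below 0.07 m), for 0.2 s.
At the end, for the whole second after the job is handed in: The module lies at rest in the tray of its own gate box (its origin within the tray's inside and below 70 mm), that box's trap-door is shut and held by its catch (under 0.08 rad), and the empty box's trap-door is shut (under 0.08 rad) (value of joint each of trap, spare_trap below 0.08 rad and z of module in the frame of gate_box below 0.07 m and x of module in the frame of gate_box between -0.065 and 0.105 m and y of module in the frame of gate_box between -0.055 and 0.055 m and linear speed of module below 0.02 m/s); the robot touches nothing.
It fails at once if the robot's fingers touch the module (contact force between the fingers and module above 0.5 N).
It fails at once if the empty box's trap-door is opened (value of joint spare_trap above 0.2 rad).
It also fails if it takes over 37 s, if anything falls off the work surface, if the arm or the gripper's body presses on something with over 40 N, if the wrist force passes 120 N, or if a joint passes its speed limit or range.

ROBOT

A 6-joint arm with a two-finger parallel gripper is mounted at the origin on the work surface. World frame = base frame: x ahead of the robot, y to its left, z up, the work surface at z = 0. Lengths are in m, angles in rad, forces in N, time in s.
With the tool pointing down it reaches from about 0.3 to 0.875 m from the base axis. Payload 6.4 kg.
Tool frame: the origin (TCP) lies between the finger pads; the fingertips stand ctrl.tip_extent ahead of it and the grasp point (between the pads) is the TCP (ctrl.tip_extent is the distance from the TCP to the fingertips, in m); z points along the fingers, y is the line along which they close (so a half turn about z gives the same grasp; the last joint's range is limited). The gripper opens to 85 mm and grips with 20 to 120 N. Pads are 22 mm wide; open, the fingers measure 114 mm over their backs; the gripper's body (76 mm by 85 mm) begins 54 mm behind the grasp point. The pads swing forward as they close: fully open they stand 13 mm farther back than shut.
Start: joints at [1.098, 0.181, 1.607, -0, 1.354, -0.206], TCP at [0.152, 0.555, 0.23] pointing down, gripper open.
Joint ranges: [-2.99, 2.99], [-0.89, 2.07], [0.3, 2.58], [-1.14, 4.28], [0, 2.63], [-3.12, 3.12]. Speed limits (rad/s): [2.57, 2.57, 3.01, 3.14, 3.14, 3.14].

INTERFACE

Orientations are given as a unit quaternion [w, x, y, z].
In Python, from bench import ctrl gives the robot as it stands.
- The arm moves only by the tool send_rows, never from a script. Its arguments are lists of equal length, an entry for each row: "dr": the turn, a rotation vector about the tool's x, y, z in units of 6 degrees (1.0 is 6 degrees), a list of three; "xyz": the shift along the tool's x, y, z in cm, a list of three; "jaw": the opening in per cent of the stroke, from 0 (shut) to 100 (fully open). In form: {"dr": [[wx, wy, wz], ...], "xyz": [[dx, dy, dz], ...], "jaw": [jaw, ...]}. A call has exactly 8 rows; each row is the pose to reach, as a shift and turn from the pose commanded when the call began, along the tool's axes at that moment; what a row does not reach only later rows make up. A row lasts 1/8 s, in which the tool goes at most 62.5 mm and 10.7 degrees, less where a joint would pass 70% of its speed; a pose out of reach is approached as far as the arm can. A call with a gripper value outside its range is refused whole. The fingers move at their own pace and stop on an object; the grip force is fixed at half the most. Time passes only in rows, so rows that repeat a pose let the fingers close, or fill a call up. It gives the time, the measured TCP pose, the force, the opening and the grip force at its end, in the units of the state.
- ctrl.get_obs(): the state, without advancing time (a new reading comes with each control period).
- ctrl.camera(name): name is "scene" or "side" or "wrist"; returns the picture (400x640x3 uint8, red, green, blue); there is no depth.
- ctrl.calibration(name): a dict with "camera_matrix" (3x3 intrinsics, pixels), "world_from_camera" (4x4, takes a point from camera to world coordinates). Camera axes: x right, y up, looking along -z (the intrinsics and any distortion apply to the point x, -y, -z); pixel columns grow to the right and rows downward; lengths in m; the calibration is good to about 2 mm. A picture is of the moment at which its call begins: read the wrist's pose just before it. calibration takes no time and is no camera call; for the wrist camera it gives the pose at the moment of the call.
- ctrl.hand_in(): hands the job in; it is judged then, once.
The state is a dict: "time_s": time; "q": joint angles; "dq": joint speeds; "joint_efforts": joint torques, N m; "eef_pos": TCP position; "eef_rot": TCP orientation; "wrist_force": force on the tool from outside, world axes, zero at the start; "torque": the same for the moment, N m; "opening": opening from 0.0 (shut) to 1.0 (fully open); "grasp_force": force on a finger pad.
Only numpy, scipy, OpenCV 4.12 (cv2) and the standard library are available. Lean on these libraries where they do the work, as an engineer would, in place of code of your own. Each camera call takes 0.05 s, during which the arm holds its last target. There are 200 camera calls.

## Working session

There is one attempt and no reset: what is moved stays moved. The work goes in short steps, Python scripts to look and compute and a tool call to move; the robot and the scene stay as the last step left them, time stands still between calls to the robot, and variables do not carry over. Pictures are saved under pics/ and viewed, at most 10 in all, crops included, and the job is handed in when it is done.

Besides the shell and the picture viewer there is one more tool, called in YAML: its name, and indented under it one key for each argument. send_rows: Moves the arm, as the interface text tells. Its arguments: {"type":"object","properties":{"dr":{"type":"array","items":{"type":"array","items":{"type":"number"}}},"xyz":{"type":"array","items":{"type":"array","items":{"type":"number"}}},"jaw":{"type":"array","items":{"type":"number"}}},"required":["dr","xyz","jaw"]}

```bash
mkdir -p pics; python3 - <<'E'
from bench import ctrl
import cv2,numpy as np
np.set_printoptions(precision=4,suppress=True)
for n in("scene","side"):
    im=ctrl.camera(n);cv2.imwrite(f"pics/{n}0.png",im[:,:,::-1])
    c=ctrl.calibration(n);print(n,c)
o=ctrl.get_obs();print(o,ctrl.tip_extent)
E
```

```text
scene {'camera_matrix': array([[500.9036,   0.    , 318.6358],
       [  0.    , 500.9036, 191.2632],
       [  0.    ,   0.    ,   1.    ]]), 'world_from_camera': array([[-0.8266, -0.4359,  0.356 ,  0.8223],
       [ 0.5625, -0.6594,  0.4987,  0.4678],
       [ 0.0173,  0.6125,  0.7903,  0.8061],
       [ 0.    ,  0.    ,  0.    ,  1.    ]])}
side {'camera_matrix': array([[375.3984,   0.    , 318.317 ],
       [  0.    , 375.3984, 200.7779],
       [  0.    ,   0.    ,   1.    ]]), 'world_from_camera': array([[ 0.708 ,  0.4145, -0.5717,  0.1415],
       [-0.7062,  0.4164, -0.5726, -0.3594],
       [ 0.0007,  0.8091,  0.5876,  0.4928],
       [ 0.    ,  0.    ,  0.    ,  1.    ]])}
{'time_s': 0.1, 'q': array([ 1.0977,  0.1815,  1.6079, -0.    ,  1.3538, -0.2063]), 'dq': array([ 0.0007, -0.0021, -0.0029,  0.0003, -0.0032,  0.0009]), 'joint_efforts': array([  0.0003, -44.5888, -35.2235,  -0.0003,   0.0042,  -0.    ]), 'eef_pos': array([0.1513, 0.5542, 0.2291]), 'eef_rot': array([-0.0003,  0.133 ,  0.9911, -0.0008]), 'wrist_force': array([0.2012, 1.1537, 0.1191]), 'torque': array([-0.0096, -0.0007,  0.0281]), 'grasp_force': 0.0, 'opening': 1.0014256180099526} 0.019
```

View pics/scene0.png

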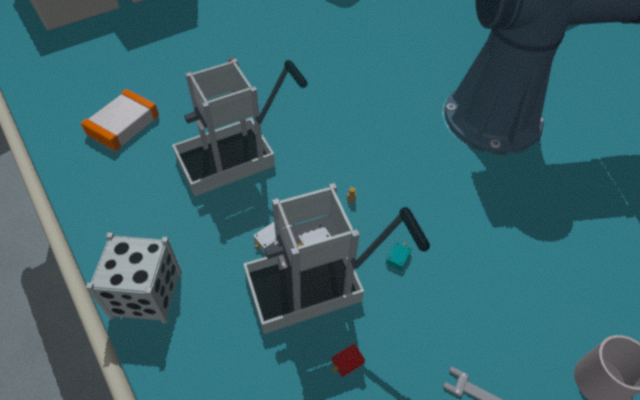

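View pics/side0.png

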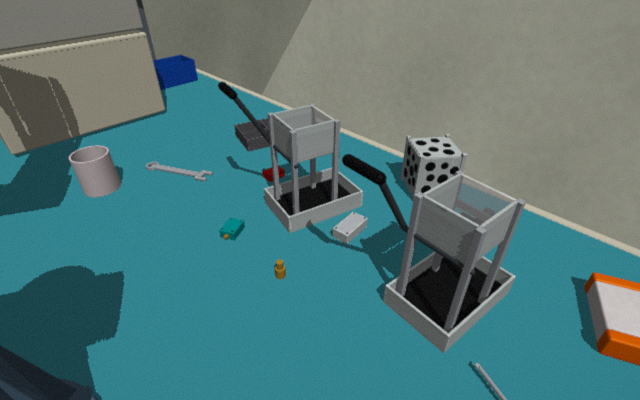

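Scene shows the two boxes: A with its rim near (315,218) and bar (414,230), and B with its rim near (223,92) and bar (296,74). Things that could be taken for the module:
- the pale thing in A's hopper (313,237)
- the big module on the bench (265,237)
- turquoise (400,255)
- red (348,360)

In the side view, box A is at (305,120) and B at (465,220). I'll make a close crop of both hoppers.

```bash
python3 - <<'E'
import cv2,numpy as np
a=cv2.imread("pics/scene0.png");s=cv2.imread("pics/side0.png")
r=lambda i,x,y,w,h:cv2.resize(i[y:y+h,x:x+w],(400,300),interpolation=cv2.INTER_CUBIC)
cv2.imwrite("pics/crop.png",np.vstack([np.hstack([r(a,250,175,200,150),r(a,160,50,160,120)]),np.hstack([r(s,210,75,160,120),r(s,340,140,200,150)])]))
E
```

```text
(no output)
```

View pics/crop.png

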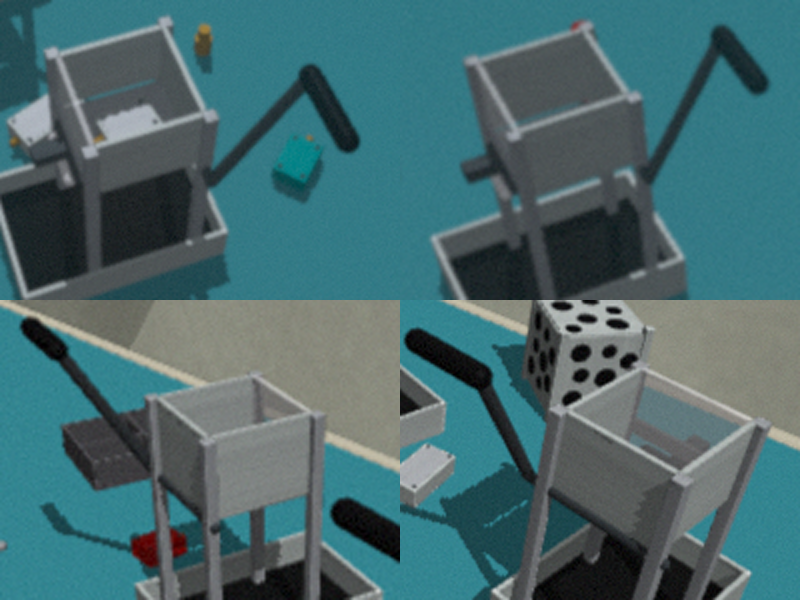

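The crop shows a pale aluminium module with brass connector in A's hopper (scene ~(313,237)); B's hopper shows only bare floor. So A is the loaded box. Now I'll locate it.

```bash
cat > h.py <<'E'
import numpy as np
from bench import ctrl
np.set_printoptions(precision=4,suppress=True)
def ray(n,p):
    c=ctrl.calibration(n);K=c["camera_matrix"];T=c["world_from_camera"]
    d=np.linalg.solve(K,[p[0],p[1],1]);d=T[:3,:3]@(d*[1,-1,-1]);return T[:3,3],d/np.linalg.norm(d)
def plane(n,p,z):
    o,d=ray(n,p);return o+d*(z-o[2])/d[2]
def tri(p,q):
    a,d=ray("scene",p);b,e=ray("side",q)
    t=np.linalg.lstsq(np.c_[d,-e],b-a,rcond=None)[0];P=a+d*t[0];Q=b+e*t[1];return (P+Q)/2,np.linalg.norm(P-Q)
E
python3 - <<'E'
from h import *
S=np.array([[276,201.5],[332.5,186.5],[355.5,233.5],[295.5,251.5]])
D=np.array([[312.8,105.8],[270.8,115],[293.2,131.4],[337.2,121.4]])
P=np.array([plane("scene",p,.21) for p in S]);print(P,P.mean(0))
Q=np.array([plane("side",p,.21) for p in D]);print(Q,Q.mean(0))
for X in(P,Q):
    print(np.linalg.norm(X-np.roll(X,1,0),axis=1), [np.degrees(np.arctan2(v[1],v[0])) for v in (X[0]-X[1],X[3]-X[2],X[1]-X[2],X[0]-X[3])])
from itertools import permutations
for k in range(4):
    print(k,[tri(S[i],D[(i+k)%4]) for i in range(4)] if k in(0,1,3) else "")
for p in([405,211],[424.5,246.5]):print(plane("scene",p,.252))
for p in([222,85.4],[234.8,95.8]):print(plane("side",p,.252))
E
```

```text
[[0.6172 0.0726 0.21  ]
 [0.5311 0.0956 0.21  ]
 [0.5528 0.1829 0.21  ]
 [0.6394 0.1607 0.21  ]] [0.5851 0.1279 0.21  ]
[[0.6335 0.1489 0.21  ]
 [0.5464 0.1721 0.21  ]
 [0.5293 0.0903 0.21  ]
 [0.6133 0.065  0.21  ]] [0.5806 0.1191 0.21  ]
[0.0908 0.0891 0.0899 0.0894] [np.float64(-14.954523046256067), np.float64(-14.374491512136188), np.float64(-103.97796893091584), np.float64(-104.11590195740689)]
[0.0863 0.0901 0.0835 0.0877] [np.float64(-14.904882058897568), np.float64(-16.762460959036982), np.float64(78.21949898078691), np.float64(76.5158067651381)]
0 [(array([0.6124, 0.1014, 0.233 ]), np.float64(0.03644153267497165)), (array([0.5282, 0.1198, 0.2321]), np.float64(0.03440725680332329)), (array([0.5556, 0.1541, 0.1795]), np.float64(0.043598237058103374)), (array([0.6453, 0.1256, 0.1774]), np.float64(0.047889183623766034))]
1 [(array([0.578 , 0.1196, 0.2261]), np.float64(0.11449380509896259)), (array([0.531 , 0.0938, 0.2082]), np.float64(0.0020553333974495827)), (array([0.5888, 0.1285, 0.1961]), np.float64(0.12735232343393366)), (array([0.6393, 0.1573, 0.2058]), np.float64(0.0033506501302660407))]
2 
3 [(array([0.617 , 0.0698, 0.2071]), np.float64(0.0022688253327082025)), (array([0.5607, 0.1018, 0.2423]), np.float64(0.03914833409356819)), (array([0.5517, 0.1804, 0.2059]), np.float64(0.0017185467944631743)), (array([0.6097, 0.1515, 0.165 ]), np.float64(0.042028786319640264))]
[0.4936 0.2111 0.252 ]
[0.5092 0.2685 0.252 ]
[0.5089 0.2667 0.252 ]
[0.4946 0.2042 0.252 ]
```

Box A centre is about (0.584, 0.126), yaw about -14.5°. The rim squares measure ~0.09, and the predicted bar (0.494,0.213)–(0.508,0.267) matches both views. 

Plan: tool down with its y along box x, cage the bar loosely between the fingers, drag it to +x, then back.

send_rows:
  dr:
    - [0,0,0.5]
    - [0,0,1.5]
    - [0,0,2.5]
    - [0,0,3.5]
    - [0,0,4.5]
    - [0,0,5.5]
    - [0,0,6.5]
    - [0,0,7.4]
  xyz:
    - [0,0,-4]
    - [-2,-1,-8]
    - [-5,-2.5,-12]
    - [-8,-4,-13]
    - [-11,-5.5,-13]
    - [-14,-7,-13]
    - [-17.5,-8.7,-13]
    - [-21,-10.4,-13]
  jaw: [100,100,100,100,100,100,100,100]

```text
time_s: 1.1
eef_pos: [0.3273, 0.398, 0.3595]
eef_rot: [-0.0, 0.499, 0.867, -0.0]
wrist_force: [0.8, 0.3, 0.9]
opening: 0.998
grasp_force: 0.0
```

```bash
cat >> h.py <<'E'
from scipy.spatial.transform import Rotation as R
yaw=np.radians(-14.5);C=np.array([.584,.126,0]);B=R.from_euler("z",yaw).as_matrix()
def status(goal=None):
    o=ctrl.get_obs();w=np.roll(o["eef_rot"],-1);T=R.from_quat(w);p=o["eef_pos"]
    print("t",o["time_s"],"p",p,"box",B.T@(p-C),"F",B.T@o["wrist_force"],"op",o["opening"],"q",o["q"])
    if goal is not None:
        g=C+B@np.array(goal);G=np.c_[B[:,1],B[:,0],[0,0,-1]]
        print("xyz",T.inv().apply(g-p)*100,"dr",(T.inv()*R.from_matrix(G)).as_rotvec(degrees=True)/6)
E
python3 -c "
from h import *
status([-.109,.092,.36])"
```

```text
t 1.1 p [0.3273 0.398  0.3595] box [-0.3166  0.1991  0.3595] F [0.653  0.5079 0.9062] op 0.9979096989389368 q [ 0.6519 -0.0336  1.5774 -0.      1.5985  0.1257]
xyz [-22.2072   7.2455  -0.055 ] dr [-0.0058  0.0036  7.4413]
```

send_rows:
  dr:
    - [0,0,1]
    - [0,0,2]
    - [0,0,3]
    - [0,0,4]
    - [0,0,5]
    - [0,0,6]
    - [0,0,7]
    - [0,0,7.44]
  xyz:
    - [-3,1,0]
    - [-6,2,0]
    - [-9,3,0]
    - [-12,4,0]
    - [-15,5,0]
    - [-18.5,6,0]
    - [-22.2,7.2,0]
    - [-22.2,7.2,0]
  jaw: [100,100,100,100,100,100,100,100]

```text
time_s: 2.1
eef_pos: [0.5024, 0.2416, 0.3589]
eef_rot: [-0.0, 0.791, 0.611, -0.001]
wrist_force: [0.2, 0.4, -0.0]
opening: 1.003
grasp_force: 0.0
```

```bash
python3 -c "
from h import *
import cv2
status([-.109,.092,.25])
c=ctrl.calibration('wrist');im=ctrl.camera('wrist');s=ctrl.camera('scene')
def px(c,P):
    T=np.linalg.inv(c['world_from_camera']);v=T[:3,:3]@P+T[:3,3];v=c['camera_matrix']@(v*[1,-1,-1]);return v[:2]/v[2]
im=im[:,:,::-1].copy()
for l in([-.109,.062,.252],[-.109,.117,.252],[.04,.04,.21],[-.04,.04,.21]):
    u=px(c,C+B@np.array(l));print(u);cv2.circle(im,tuple(int(k) for k in u),3,(0,0,255),1)
cv2.imwrite('pics/w1.png',im);cv2.imwrite('pics/s1.png',s[:,:,::-1])"
```

```text
t 2.1 p [0.5024 0.2416 0.3589] box [-0.1079  0.0915  0.3589] F [ 0.068   0.3859 -0.0203] op 1.0028792688575274 q [ 0.2357  0.0657  1.4779 -0.0006  1.5995  0.4912]
xyz [ 0.0641 -0.0941 10.8862] dr [-0.0099  0.0117 -0.0235]
[317.9859 226.2283]
[317.7117 168.2867]
[453.7324 229.9384]
[380.9379 230.1512]
```

View pics/w1.png

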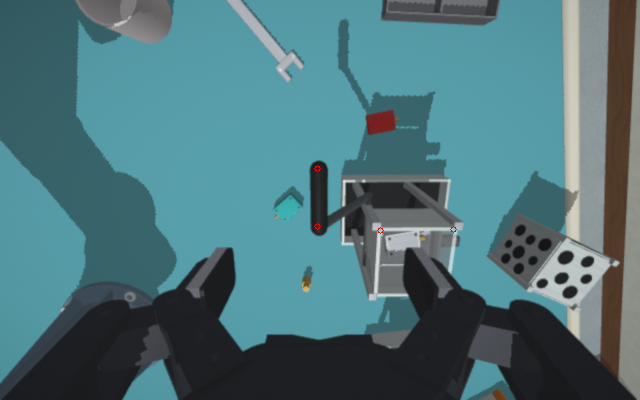

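The wrist view shows the bar from (317,168) to (318,227), right on the predicted points, with the module in the hopper at (403,240). Alignment is good, so I descend around the bar and narrow the jaw.

send_rows:
  dr:
    - [0,0,0]
    - [0,0,0]
    - [0,0,0]
    - [0,0,0]
    - [0,0,0]
    - [0,0,0]
    - [0,0,0]
    - [0,0,0]
  xyz:
    - [0,0,2.5]
    - [0,-0.1,5]
    - [0,-0.1,7.5]
    - [0,-0.1,9.5]
    - [0,-0.1,11]
    - [0,-0.1,11]
    - [0,-0.1,11]
    - [0,-0.1,11]
  jaw: [100,100,100,100,80,60,45,45]

```text
time_s: 3.2
eef_pos: [0.5005, 0.2441, 0.251]
eef_rot: [0.0, 0.79, 0.613, 0.001]
wrist_force: [0.3, -0.2, -0.4]
opening: 0.45
grasp_force: 0.0
```

```bash
python3 -c "
from h import *
status([-.109,.092,.25])
for q in np.arange(0,1.25,.1): print(round(q,2),-44+125*np.sin(q-.55)+109,145+125*np.cos(q-.55)-252)"
```

```text
t 3.2 p [0.5005 0.2441 0.251 ] box [-0.1104  0.0934  0.251 ] F [ 0.311  -0.173  -0.3778] op 0.4504316374990759 q [0.2406 0.1216 1.631  0.     1.3872 0.4905]
xyz [-0.1444  0.137   0.0961] dr [ 0.0151 -0.0083  0.0302]
0.0 -0.33590361633240207 -0.43443474256179115
0.1 10.629308236096222 5.555887794084583
0.2 22.13777406806858 10.42158910592235
0.3 34.07450509318463 14.114052713830574
0.4 46.320233440800095 16.596384742005284
0.5 58.752603841165204 17.843782549370758
0.6 71.24739615883479 17.843782549370758
0.7 83.6797665591999 16.596384742005284
0.8 95.92549490681537 14.114052713830574
0.9 107.86222593193142 10.42158910592235
1.0 119.37069176390378 5.555887794084583
1.1 130.33590361633242 -0.43443474256179115
1.2 140.64830071700496 -7.4895251813680375
```

send_rows:
  dr:
    - [0,0,0]
    - [0,0,0]
    - [0,0,0]
    - [0,0,0]
    - [0,0,0]
    - [0,0,0]
    - [0,0,0]
    - [0,0,0]
  xyz:
    - [0,1,0]
    - [0,2,-0.5]
    - [0,3.2,-1]
    - [0,4.5,-1.5]
    - [0,6,-1.7]
    - [0,7.5,-1.7]
    - [0,9,-1.6]
    - [0,10.5,-1.2]
  jaw: [45,45,45,45,45,45,45,45]

```text
time_s: 4.2
eef_pos: [0.6028, 0.2177, 0.2617]
eef_rot: [-0.0, 0.79, 0.613, 0.0]
wrist_force: [1.0, 0.3, 0.1]
opening: 0.448
grasp_force: 0.1
```

send_rows:
  dr:
    - [0,0,0]
    - [0,0,0]
    - [0,0,0]
    - [0,0,0]
    - [0,0,0]
    - [0,0,0]
    - [0,0,0]
    - [0,0,0]
  xyz:
    - [0,1.5,0.5]
    - [0,3,1.2]
    - [0,4,1.8]
    - [0,4,1.8]
    - [0,4,1.8]
    - [0,4,1.8]
    - [0,4,1.8]
    - [0,4,1.8]
  jaw: [45,45,45,45,45,45,45,45]

```text
time_s: 5.2
eef_pos: [0.6404, 0.2082, 0.2442]
eef_rot: [0.0, 0.79, 0.613, 0.0]
wrist_force: [0.4, -0.4, -0.0]
opening: 0.449
grasp_force: 0.0
```

```bash
python3 -c "
from h import *
import cv2
status([-.109,.092,.25])
a=ctrl.camera('scene')[150:350,200:500,::-1];b=ctrl.camera('side')[60:260,160:460,::-1]
cv2.imwrite('pics/open.png',np.hstack([cv2.resize(x,(400,267)) for x in(a,b)]))"
```

```text
t 5.2 p [0.6404 0.2082 0.2442] box [0.034  0.0937 0.2442] F [ 0.444  -0.2939 -0.047 ] op 0.4485292913116422 q [ 0.1384  0.3857  1.322  -0.      1.4335  0.3883]
xyz [ -0.1213 -14.3031  -0.584 ] dr [ 0.0038 -0.0015  0.0304]
```

View pics/open.png

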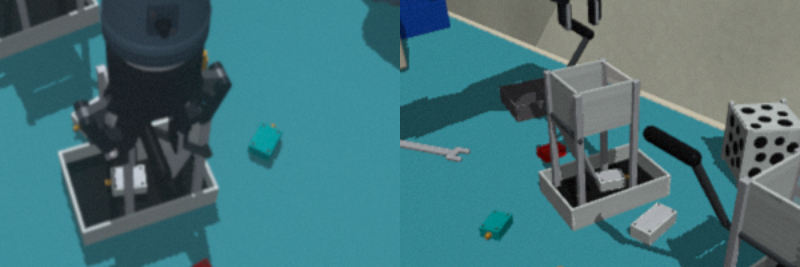

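The module lies in the tray (scene crop ~(128,180), side crop ~(610,180)) and the door hangs open. Now I swing the bar back along its arc.

send_rows:
  dr:
    - [0,0,0]
    - [0,0,0]
    - [0,0,0]
    - [0,0,0]
    - [0,0,0]
    - [0,0,0]
    - [0,0,0]
    - [0,0,0]
  xyz:
    - [0,-1.5,0]
    - [0,-3,-0.8]
    - [0,-4.5,-1.5]
    - [0,-6,-2.1]
    - [0,-7.5,-2.4]
    - [0,-9,-2.4]
    - [0,-10.5,-2.2]
    - [0,-12,-1.8]
  jaw: [45,45,45,45,45,45,45,45]

```text
time_s: 6.3
eef_pos: [0.5227, 0.2381, 0.2612]
eef_rot: [-0.0, 0.79, 0.614, -0.0]
wrist_force: [1.2, -0.6, 0.8]
opening: 0.452
grasp_force: 0.4
```

send_rows:
  dr:
    - [0,0,0]
    - [0,0,0]
    - [0,0,0]
    - [0,0,0]
    - [0,0,0]
    - [0,0,0]
    - [0,0,0]
    - [0,0,0]
  xyz:
    - [0,-0.6,0.2]
    - [0,-1.2,0.5]
    - [0,-1.7,0.7]
    - [0,-2.2,0.9]
    - [0,-2.6,1.1]
    - [0,-3,1.2]
    - [0,-3.2,1.2]
    - [0,-3.2,1.2]
  jaw: [45,45,45,45,45,45,45,45]

```text
time_s: 7.3
eef_pos: [0.4929, 0.2458, 0.2499]
eef_rot: [-0.0, 0.79, 0.613, -0.0]
wrist_force: [0.8, 0.3, -0.3]
opening: 0.449
grasp_force: 0.0
```

```bash
python3 -c "
from h import *
status([-.122,.092,.25])"
```

```text
t 7.3 p [0.4929 0.2458 0.2499] box [-0.1181  0.0932  0.2499] F [ 0.7338  0.5297 -0.3488] op 0.44941366202038513 q [0.2469 0.1102 1.6458 0.0002 1.3859 0.4968]
xyz [-0.1157 -0.3859 -0.0139] dr [-0.003  -0.      0.0306]
```

send_rows:
  dr:
    - [0,0,0]
    - [0,0,0]
    - [0,0,0]
    - [0,0,0]
    - [0,0,0]
    - [0,0,0]
    - [0,0,0]
    - [0,0,0]
  xyz:
    - [0,-0.1,0]
    - [0,-0.2,0]
    - [0,-0.3,0]
    - [0,-0.4,0]
    - [0,-0.5,0]
    - [0,-0.6,0]
    - [0,-0.6,0]
    - [0,-0.6,0]
  jaw: [45,45,45,45,45,45,45,45]

```text
time_s: 8.3
eef_pos: [0.4896, 0.2464, 0.2502]
eef_rot: [0.002, 0.79, 0.613, 0.002]
wrist_force: [8.8, -2.2, -4.9]
opening: 0.455
grasp_force: 4.7
```

```bash
python3 -c "
from h import *
status([-.122,.092,.25])
import cv2
a=ctrl.camera('wrist')[:,:,::-1];b=ctrl.camera('side')[60:260,160:460,::-1]
cv2.imwrite('pics/shut.png',np.hstack([cv2.resize(x,(400,250)) for x in(a,b)]))"
```

```text
t 8.3 p [0.4896 0.2464 0.2502] box [-0.1215  0.0929  0.2502] F [ 9.03    0.1033 -4.8944] op 0.4546343279156999 q [ 0.2508  0.1008  1.6555 -0.0019  1.3807  0.5021]
xyz [-0.0946 -0.0492  0.0167] dr [ 0.0473 -0.0052  0.0205]
```

View pics/shut.png

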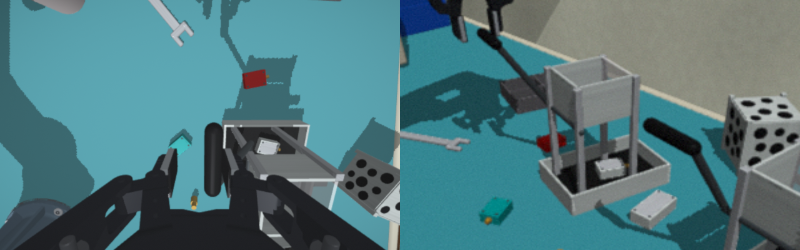

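The side view shows the lever back at its shut angle (crop ~(490,40)) with the module in the tray (~(610,168)). The force is already 9 N at the expected stop position. I'll press slightly more to be sure, then open the jaw centred on the bar.

send_rows:
  dr:
    - [0,0,0]
    - [0,0,0]
    - [0,0,0]
    - [0,0,0]
    - [0,0,0]
    - [0,0,0]
    - [0,0,0]
    - [0,0,0]
  xyz:
    - [0,-0.1,0]
    - [0,-0.2,0]
    - [0,-0.3,0]
    - [0,-0.3,0]
    - [0,-0.3,0]
    - [0,-0.3,0]
    - [0,-0.3,0]
    - [0,-0.3,0]
  jaw: [45,45,45,45,45,45,45,45]

```text
time_s: 9.4
eef_pos: [0.4888, 0.2465, 0.2512]
eef_rot: [0.004, 0.79, 0.613, 0.003]
wrist_force: [16.2, -4.5, -3.9]
opening: 0.45
grasp_force: 7.0
```

```bash
python3 -c "
from h import *
status([-.109,.092,.25])"
```

```text
t 9.4 p [0.4888 0.2465 0.2512] box [-0.1223  0.0929  0.2512] F [16.7726 -0.3377 -3.9243] op 0.45024466150334513 q [ 0.2525  0.0954  1.6592 -0.0038  1.3778  0.5048]
xyz [-0.0873  1.3321  0.1335] dr [ 0.0942 -0.0111  0.0138]
```

Hard stop at 17 N, so the catch has latched. Back off, open, lift.

send_rows:
  dr:
    - [0,0,0]
    - [0,0,0]
    - [0,0,0]
    - [0,0,0]
    - [0,0,0]
    - [0,0,0]
    - [0,0,0]
    - [0,0,0]
  xyz:
    - [0,0.4,0]
    - [0,0.8,0]
    - [0,1.2,0]
    - [0,1.5,0]
    - [0,1.6,0]
    - [0,1.6,0]
    - [0,1.6,0]
    - [0,1.6,0]
  jaw: [45,55,70,85,95,100,100,100]

```text
time_s: 10.4
eef_pos: [0.4999, 0.244, 0.2499]
eef_rot: [-0.0, 0.79, 0.613, 0.0]
wrist_force: [-0.9, 0.7, 0.2]
opening: 0.999
grasp_force: 0.0
```

send_rows:
  dr:
    - [0,0,0]
    - [0,0,0]
    - [0,0,0]
    - [0,0,0]
    - [0,0,0]
    - [0,0,0]
    - [0,0,0]
    - [0,0,0]
  xyz:
    - [0,0,-1]
    - [0,0,-3]
    - [0,0,-5]
    - [0,0,-7]
    - [0,0,-9]
    - [0,0,-11]
    - [0,0,-11]
    - [0,0,-11]
  jaw: [100,100,100,100,100,100,100,100]

```text
time_s: 11.4
eef_pos: [0.4997, 0.2439, 0.3594]
eef_rot: [-0.0, 0.79, 0.613, -0.0]
wrist_force: [-0.9, 0.2, -0.9]
opening: 1.001
grasp_force: 0.0
```

```bash
python3 -c "
from h import *
status()
import cv2
a=ctrl.camera('wrist')[:,:,::-1];b=ctrl.camera('side')[60:260,160:460,::-1]
cv2.imwrite('pics/end.png',np.hstack([cv2.resize(x,(400,250)) for x in(a,b)]))"
```

```text
t 11.4 p [0.4997 0.2439 0.3594] box [-0.1111  0.093   0.3594] F [-0.8929  0.0026 -0.9025] op 1.0010646756160129 q [0.2406 0.0616 1.4814 0.     1.5993 0.4906]
```

View pics/end.png

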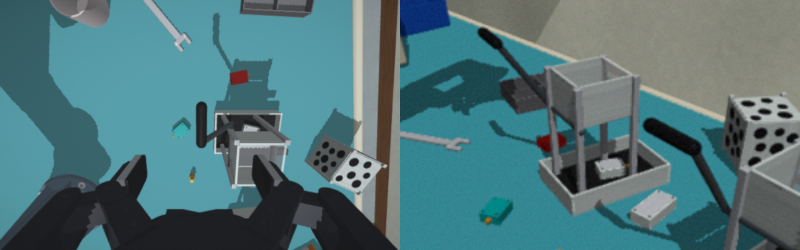

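The arm is clear. The bar stays at its shut position (wrist crop (201,105–143), side crop (490,40)), the module lies in the tray, and the spare box is untouched.

```bash
python3 -c "
from bench import ctrl
print(ctrl.hand_in())"
```

```text
the job is handed in; nothing more can be done
None
```

I handed the job in after about 11.4 s: the module dropped into its own tray, the trap-door was shut against its hard stop (17 N) and stayed shut after release, and the empty box was not touched; no verdict was returned.

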